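# Open the sprung bayonet cap of a filter pot

## Task

Open the filter pot: push its orange sprung cap straight down until it is clear of the catch, keep it pressed while you twist it anticlockwise (seen from above) to the release notches, then lift it out and set it down gently, upright and wholly on the round blue pad. Feel for the catch and the end of the travel: at no time press, wrench or set down the cap with more than about 40 N, and leave the other things on the bench where they are.

Things in the scene. Friction and masses are not known exactly. Their poses are not given: they have to be found in the camera images.
- cap: Orange bayonet cap with steel plug, 0.12 to 0.2 kg. Origin: centre of the plug's flat underside; z up, x along grip bar. Upward from the origin: plug 36 mm across, 40 mm long; disc 52 mm across, 40 to 46 mm; grip bar 46 to 74 mm. At the start it is locked in the pot, underside 56 mm, disc top 102 mm, bar top 130 mm over the pot's underside, its x along the pot's x (either end of the bar will do).
- cap_grip (a point): Middle of the cap's straight grip bar, 60 mm over the cap's underside. The bar is 46 mm long (cap x), 16 mm wide (cap y), 28 mm high; the disc below it stands out 18 mm on either flat side, so fingertips may rest on the disc and press.
- cap_lugs (a point): Point on the cap's axis, 6.5 mm over its underside, level with its two square steel lugs at cap +x and -x (50 mm over both, 8 mm wide, 7 mm high). Locked, they sit under the pot's flange. The lugs and the plug leave the mouth when the cap is 19 mm above its locked height.
- pot_catch (a point): Point on the pot's axis, 66 mm up (underside of flange). A hidden catch lets the cap turn only when pressed 3 to 13 mm below its locked height; how deep differs each time. A hard bottom follows 2 mm past that. The spring pushes up with 9 N locked, 0.4 N/mm more when pressed, 15 N at most at the bottom; then the force climbs steeply.
- pot_free (a point): Same point as pot_catch; its x axis points along the release notches (green dots), 60 degrees anticlockwise from the pot's x; z up. The pressed cap turns 60 degrees anticlockwise (from above) to the notches, good within 6 degrees; an end stop lies 4 degrees beyond; then the spring lifts it 10 mm over the locked height if let, and it pulls straight out.
- pot: Fixed aluminium filter pot, 72 mm across, 75 mm high, on a square base plate 96 x 96 x 8 mm, with brass ports at +y and -y (53 mm from the axis, 30 mm up). Origin: centre of underside on the bench, z up. Steel mouth on top 39 mm across with two lug notches 14 mm wide. Red dots on the rim at +x and -x: locked direction of the bar; green dots: notches.
- pad: Flat round blue pad, 110 mm across, 10 mm thick, fixed on the bench. Origin: centre of its underside; its flat top is at 10 mm.
- screwdriver: Red-handled screwdriver, 212 mm long, 34 mm high, loose bystander. Origin: centre of its underside.
- coupler: Upright brass and steel hose coupler, 22 mm across, 60 mm high, loose bystander. Origin: centre of its underside.
- tee: Brass pipe tee, 52 mm long, 35 mm high, loose bystander. Origin: centre of its underside.
- tape: Roll of tan masking tape, 103 mm across, 25 mm high, loose bystander. Origin: centre of its underside.
- knob: Black knob, 48 mm across, 22 mm high, loose bystander. Origin: centre of its underside.
- seal: Black rubber seal ring, 71 mm across, 11 mm high, loose bystander. Origin: centre of its underside.
There are look-alikes about, which are no part of the job. Leave any red look-alike of the cap alone. Of the things that look like the pad, take the one that is nearest to the robot's base at the start.

How it is judged:
By the outcome, as a careful person would: the job done as asked, in the order asked, and still so for the second after the job is handed in, with the robot touching nothing.
It also fails if it takes over 64 s, if anything falls off the work surface, if the arm or the gripper's body presses on something with over 40 N, if the wrist force passes 120 N, or if a joint passes its speed limit or range.

## Robot

A 6-joint arm with a two-finger parallel gripper is mounted at the origin on a cart in front of the work surface, level with it; the furniture and walls round the work are solid. World frame = base frame: x ahead of the robot, y to its left, z up, the work surface at z = 0. Lengths are in mm, angles in degrees, forces in N, time in s.
With the tool pointing down it reaches from about 300 to 850 mm from the base axis. Payload 4.2 kg.
Tool frame: the origin (TCP) lies on the centre line of the jaws, within the pads' length; the fingertips stand env.nose_length ahead of it and the grasp point (between the pads) lies 2 mm behind it (env.nose_length is the distance from the TCP to the fingertips, in mm); z points along the fingers, y is the direction in which the jaws open and shut (so a half turn about z gives the same grasp; the last joint's range is limited). The gripper opens to 91 mm and grips with 3 to 60 N. Pads are 32 mm wide; open, the fingers measure 118 mm over their backs; the gripper's body (76 mm by 178 mm) begins 60 mm behind the grasp point.
Start: joints at [65.26, 18.312, 89.639, -0, 72.044, -1.146], TCP at [230.153, 526.945, 230.976] pointing down, gripper open.
Joint ranges: [-177.97, 177.97], [-48.28, 115.42], [12.27, 149.76], [-77.06, 257.06], [2.81, 150.46], [-146.56, 146.56]. Speed limits (degrees/s): [147.25, 147.25, 180, 180, 180, 180].

## Interface

Orientations are given as [roll, pitch, yaw] about the fixed x, y, z axes, in that order (R = Rz(yaw) Ry(pitch) Rx(roll)).
In Python, from workcell import env gives the robot as it stands. The module is installed in compiled form; this text tells all that it offers.
- The arm moves only by the tool jog_arm, never from a script. Its argument "deltas" is a list that holds one entry, the list of rows, each a list of 5 numbers: the shift along the tool's x, y, z in m, then the turn about the tool's z in degrees, then the finger opening in m, from 0 to 0.0912. A call has 1 to 20 rows; each row is the pose to reach, as a shift and turn from the pose commanded when the call began, along the tool's axes at that moment; what a row does not reach only later rows make up. A row lasts 1/12 s, in which the tool goes at most 41.7 mm and 7.16 degrees, less where a joint would pass 70% of its speed; a pose out of reach is approached as far as the arm can. A call with a gripper value outside its range is refused whole. The fingers move at their own pace and stop on an object; "grip_force" is the grip in N (left out, the last holds). Time passes only in rows, so rows that repeat a pose let the fingers close. It gives the time, the measured TCP pose, the force and the opening at its end, in the units of the state.
- env.state(): the state, without advancing time (a new reading comes with each control period).
- env.grab_frame(name): name is "side" or "top"; returns the picture (384x512x3 uint8, red, green, blue); there is no depth.
- env.camera_params(name): a dict with "fx", "fy", "cx", "cy" (pixels), "k1" (the pictures are not rectified: a ray, as slopes to the right and down, at radius r is drawn at 1 + k1 r^2 times it, then the intrinsics apply), "xyz" and "orientation" of the camera in the world. Camera axes: x right, y down, z forward; pixel columns grow to the right and rows downward; lengths in mm; the calibration is good to about 2 mm. A picture is of the moment at which its call begins. camera_params takes no time and is no camera call.
- env.job_done(): hands the job in, once; it reports no verdict.
Trained networks look in the newest picture that a camera, given by its name, has taken for a name from the list of things; names that differ only in an ending like _2 or _b are one class to them, and where a whole thing is asked for, a point or a joint stands for the part that bears it (a point fixed in the world has none). Each returns a list of dicts, best first, with "conf" (0 to 1); they miss things now and then, are a little off and sometimes report something else, mostly with a low value. They report only what shows in the picture. A call takes as long as a camera call. They do not tell look-alikes from the thing itself.
- env.look_for(camera, label): "xyz" ([x, y, z] in mm, in world coordinates, good to about 4 mm: the middle of the surface that is visible of it).
The state is a dict: "time_s": time; "qpos": joint angles; "qvel": joint speeds; "effort": joint torques, N m; "ee_pos": TCP position; "ee_rot": TCP orientation; "force": force on the tool from outside, world axes, zero at the start; "torque": the same for the moment, N m; "gripper_width": finger opening in mm.
Only numpy, scipy, OpenCV 4.12 (cv2) and the standard library are available. Lean on these libraries where they do the work, as an engineer would, in place of code of your own. Each camera call takes 0.05 s, during which the arm holds its last target.

## Working session

There is one attempt and no reset: what is moved stays moved. The work goes in short steps, Python scripts to look and compute and a tool call to move; the robot and the scene stay as the last step left them, time stands still between calls to the robot, and variables do not carry over. Pictures are saved under pics/ and viewed, and the job is handed in when it is done.

Besides the shell and the picture viewer there is one more tool, called after "Call:" by a JSON object that holds its "fn" and its "kwargs", one argument or row to a line. jog_arm: Moves the arm, as the interface text tells. Its arguments: {"type":"object","properties":{"deltas":{"type":"array"},"grip_force":{"type":"number"}},"required":["deltas"]}

```bash
mkdir -p pics; ls; python3 - <<'E'
from workcell import env
import cv2
print(env.state()); print(env.nose_length)
for n in("top","side"):
    im=env.grab_frame(n); cv2.imwrite(f"pics/{n}0.png",im[:,:,::-1]); print(env.camera_params(n))
    for l in ("cap","pot","pad","cap_grip"):
        print(n,l,[( [round(v) for v in d["xyz"]],round(d["conf"],2)) for d in env.look_for(n,l)])
E
```

```text
pics
{'time_s': 0.0, 'qpos': array([ 6.52587425e+01,  1.83511650e+01,  8.97073406e+01, -1.58870446e-03,
        7.20421418e+01, -1.14632900e+00]), 'qvel': array([-0.01086274, -0.01410737,  0.03208191, -0.04074307, -0.04958376,
        0.04980264]), 'effort': array([-1.80700987e-03, -4.12476611e+01, -2.31970793e+01,  7.22609460e-02,
        4.57970705e-02, -1.23285886e-04]), 'ee_pos': array([229.96587818, 526.49243161, 230.11868316]), 'ee_rot': array([-1.79899342e+02, -5.03396451e-04,  1.56405562e+02]), 'force': array([ 0.37942926, -0.17282257,  0.5801079 ]), 'torque': array([ 0.00523695,  0.00365645, -0.01708946]), 'gripper_width': 91.44284756721986}
17.0
{'fx': 348.8086269849682, 'fy': 348.8086269849682, 'cx': 256.00770537345954, 'cy': 188.86394045956442, 'k1': -0.05748115802269893, 'xyz': array([ 413.51157735,  241.02130062, 1046.37700501]), 'orientation': array([-171.16451346,   -0.26535359,  -90.4250594 ])}
top cap [([450, 142, 47], 0.79), ([475, 18, 99], 0.65)]
top pot [([466, 37, 12], 0.85)]
top pad [([465, 633, 12], 0.59), ([474, 290, 12], 0.56)]
top cap_grip [([476, 20, 106], 0.82), ([449, 136, 45], 0.81)]
{'fx': 435.09837787140214, 'fy': 435.09837787140214, 'cx': 247.8792891824441, 'cy': 188.03457760218924, 'k1': -0.0662705330227069, 'xyz': array([  57.76878584, -607.53374321,  935.3625831 ]), 'orientation': array([-131.24066497,    0.17696083,  -30.56957776])}
side cap [([448, 121, 44], 0.7), ([467, 6, 110], 0.62)]
side pot [([467, 9, 102], 0.72), ([456, -10, 27], 0.6), ([614, 19, 17], 0.15)]
side pad [([465, 281, 11], 0.71), ([461, 627, 8], 0.6), ([454, -15, 28], 0.57), ([469, 5, 100], 0.23)]
side cap_grip [([446, 124, 44], 0.82), ([470, 9, 105], 0.75)]
```

View pics/top0.png

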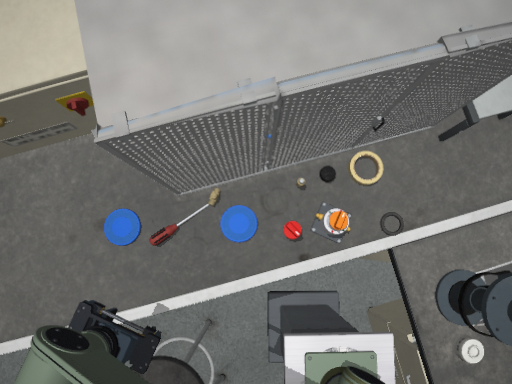

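View pics/side0.png

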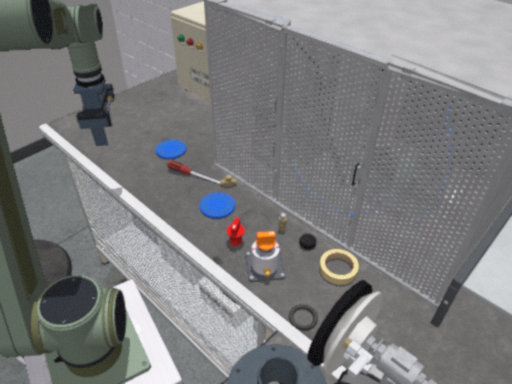

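The pad could be (239,223) or (122,227) in the top picture. By xyz, they are about 556 mm and 785 mm from the base, so (239,223) is the one. The orange cap is in the pot at (339,220), and the red look-alike at (293,231) must be left alone. I'll confirm both in crops and measure.

```bash
cat > h.py <<'E'
import numpy as np, cv2
from scipy.spatial.transform import Rotation as R
from workcell import env
def cam(n):
    p=env.camera_params(n); return p,R.from_euler('xyz',p['orientation'],degrees=True).as_matrix()
def proj(n,X):
    p,M=cam(n); c=(np.atleast_2d(X)-p['xyz'])@M; s=c[:,:2]/c[:,2:]; r2=(s**2).sum(1,keepdims=True)
    return s*(1+p['k1']*r2)*[p['fx'],p['fy']]+[p['cx'],p['cy']]
def unproj(n,uv,z):
    p,M=cam(n); d=(np.atleast_2d(uv)-[p['cx'],p['cy']])/[p['fx'],p['fy']]; s=d.copy()
    for _ in range(10): s=d/(1+p['k1']*(s**2).sum(1,keepdims=True))
    ray=np.c_[s,np.ones(len(s))]@M.T
    return p['xyz']+ray*((z-p['xyz'][2])/ray[:,2:])
def blobs(m,amin=30):
    n,l,st,c=cv2.connectedComponentsWithStats(m.astype(np.uint8)); return [(st[i,4],c[i],l==i) for i in range(1,n) if st[i,4]>=amin]
E
python3 - <<'E'
from h import *
for n,(x,y,w,h) in dict(top=(205,185,160,75),side=(190,180,130,110)).items():
    im=cv2.imread(f"pics/{n}0.png"); hsv=cv2.cvtColor(im,cv2.COLOR_BGR2HSV)
    cv2.imwrite(f"pics/{n}0c.png",cv2.resize(im[y:y+h,x:x+w],None,fx=5,fy=5,interpolation=cv2.INTER_CUBIC))
    H,S,V=[hsv[...,i].astype(int) for i in range(3)]
    for nm,m,z in(("orange",(H>=7)&(H<=18)&(S>190)&(V>120),110),("blue",(H>100)&(H<125)&(S>150)&(V>80),10)):
        for a,c,mm in blobs(m):
            pts=np.argwhere(mm)[:,::-1].astype(float); print(n,nm,a,c.round(1),unproj(n,pts,z).mean(0).round(1))
E
```

```text
top orange 240 [338.1 220.5] [471.4  15.2 110. ]
top blue 1062 [238.6 223.3] [471.8 287.3  10. ]
top blue 1054 [121.8 226.6] [463.6 635.7  10. ]
side orange 244 [265.2 240.6] [469.5   8.4 110. ]
side blue 448 [170.5 149. ] [461.  630.2  10. ]
side blue 701 [217. 205.] [469.8 283.3  10. ]
```

View pics/top0c.png

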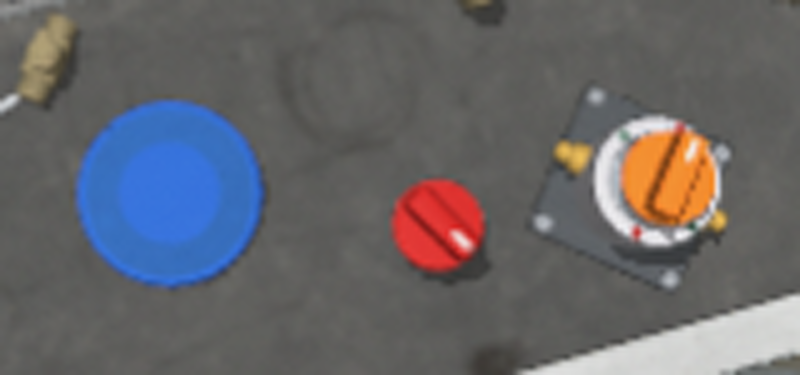

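View pics/side0c.png

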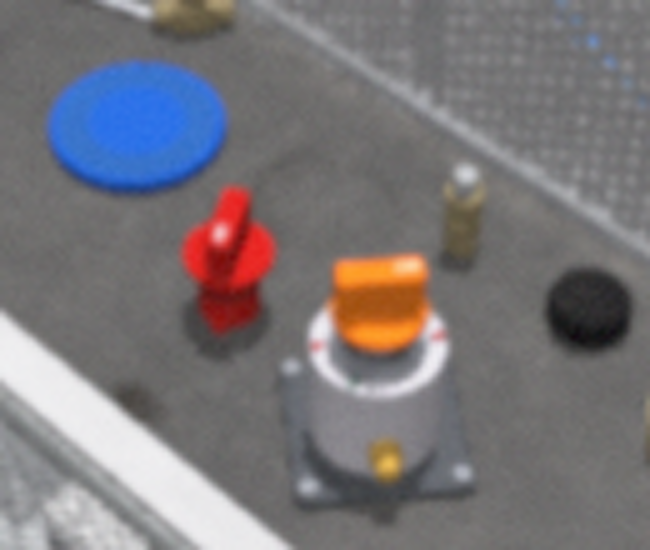

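Both crops confirm it. The orange cap is in the pot with the bar lined up with the red dots, and the near blue pad is the plain disc at (239,223). Next I'll fit the pot pose from the dots and bolts.

```bash
python3 - <<'E'
from h import *
from scipy.optimize import least_squares
t=lambda p:np.array([[205+(a+.5)/5-.5,185+(b+.5)/5-.5] for a,b in p])
s=lambda p:np.array([[190+(a+.5)/5-.5,180+(b+.5)/5-.5] for a,b in p])
for nm,f,n,pts,z in (("red",t,"top",[(681,128),(637,232)],75),("green",t,"top",[(693,226),(625,133)],75),("bolt",t,"top",[(596,97),(722,153),(670,280),(543,222)],9),("ports",t,"top",[(573,155),(716,221)],30),
  ("red",s,"side",[(318,346),(438,338)],75),("bolt",s,"side",[(290,367),(307,487),(461,472)],9)):
    w=unproj(n,f(pts),z)[:,:2]; print(nm,n,w.round(1).tolist(),"mean",w.mean(0).round(1),np.degrees(np.arctan2(*(w[1]-w[0])[::-1])).round(1))
print("fence base",unproj("top",[[180,192],[270,165],[330,150],[430,128]],0).round(0).tolist())
im=cv2.imread("pics/top0.png"); 
for n in("top","side"):
    im=cv2.imread(f"pics/{n}0.png"); hsv=cv2.cvtColor(im,cv2.COLOR_BGR2HSV)
    m=((hsv[...,0]>100)&(hsv[...,0]<125)&(hsv[...,1]>130)).astype(np.uint8)
    for a,c,mm in blobs(m,300):
        cn=max(cv2.findContours(mm.astype(np.uint8),0,1)[0],key=len)[:,0].astype(float)
        w=unproj(n,cn,10)[:,:2].astype(np.float32); print(n,"pad",cv2.minEnclosingCircle(w))
# fit cap x,y,yaw: silhouette of orange rendered
masks={}
for n in("top","side"):
    hsv=cv2.cvtColor(cv2.imread(f"pics/{n}0.png"),cv2.COLOR_BGR2HSV).astype(int)
    m=(hsv[...,0]>=5)&(hsv[...,0]<=20)&(hsv[...,1]>150)&(hsv[...,2]>90)
    masks[n]=max(blobs(m),key=lambda b:b[0])[2]
a=np.linspace(0,2*np.pi,60)
def rend(n,q):
    x,y,yaw=q; c,sn=np.cos(yaw),np.sin(yaw); out=np.zeros((384*4,512*4),np.uint8)
    d=[np.r_[26*np.cos(i),26*np.sin(i),z] for i in a for z in(96,102)]
    b=[np.r_[i*23,j*8,z] for i in(-1,1) for j in(-1,1) for z in(102,130)]
    for P in(d,b):
        P=np.array(P)@np.array([[c,sn,0],[-sn,c,0],[0,0,1]])+[x,y,0]
        h=cv2.convexHull(((proj(n,P)+.5)*4).astype(np.float32)).astype(np.int32); cv2.fillConvexPoly(out,h,1)
    return cv2.resize(out.astype(np.float32),(512,384),interpolation=cv2.INTER_AREA)
from scipy.optimize import minimize
for ns in(("top",),("side",),("top","side")):
    f=lambda q:sum(np.abs(rend(n,(q[0],q[1],q[2]/20))-masks[n]).sum() for n in ns)
    r=minimize(f,[471,12,-.4*20],method="Nelder-Mead",options=dict(initial_simplex=[[471,12,-8],[478,12,-8],[471,19,-8],[471,12,-5]]))
    print(ns,r.x[:2].round(1),np.degrees(r.x[2]/20).round(1),r.fun)
E
```

```text
red top [[502.3, -2.0], [444.6, 25.1]] mean [473.4  11.6] 154.9
green top [[447.5, -6.4], [499.8, 29.7]] mean [473.7  11.7] 34.7
bolt top [[527.4, 32.0], [493.1, -42.6], [418.2, -8.2], [453.1, 66.3]] mean [473.   11.9] -114.7
ports top [[491.1, 51.0], [451.9, -31.5]] mean [471.5   9.8] -115.4
red side [[445.0, 26.2], [501.4, -1.1]] mean [473.2  12.5] -25.8
bolt side [[453.6, 69.7], [419.6, -5.5], [494.5, -38.7]] mean [455.9   8.5] -114.3
fence base [[568.0, 466.0, 0.0], [650.0, 191.0, 0.0], [697.0, 4.0, 0.0], [768.0, -320.0, 0.0]]
top pad ((471.831298828125, 287.8114013671875), 55.293704986572266)
top pad ((464.4990539550781, 635.568359375), 55.657371520996094)
side pad ((460.2557678222656, 631.5814819335938), 59.01768112182617)
side pad ((470.8894958496094, 285.3858947753906), 57.81538391113281)
('top',) [473.4  12. ] -14.7 44.375
('side',) [473.2  13.3] -24.6 60.25
('top', 'side') [473.2  13.2] -24.5 105.9375
```

Call:
{"fn": "jog_arm", "kwargs": {
  "deltas": [
    [[-0.009, -0.007, 0, 0, 0.0912], [-0.026, -0.022, 0, 0, 0.0912], [-0.047, -0.041, 0, 0, 0.0912], [-0.073, -0.064, 0, 0, 0.0912], [-0.099, -0.086, 0, 0, 0.0912], [-0.124, -0.109, 0, 0, 0.0912], [-0.15, -0.131, 0, 0, 0.0912], [-0.176, -0.154, 0, 0, 0.0912], [-0.202, -0.176, 0, 0, 0.0912], [-0.227, -0.198, 0, 0, 0.0912], [-0.253, -0.221, 0, 0, 0.0912], [-0.279, -0.243, 0, 0, 0.0912], [-0.305, -0.266, 0, 0, 0.0912], [-0.33, -0.288, 0, 0, 0.0912], [-0.356, -0.311, 0, 0.5, 0.0912], [-0.382, -0.333, 0, 1, 0.0912], [-0.403, -0.352, 0, 1.5, 0.0912], [-0.42, -0.367, 0, 1.5, 0.0912], [-0.4289, -0.3744, 0, 1.5, 0.0912], [-0.4289, -0.3744, 0, 1.5, 0.0912]]
  ],
  "grip_force": 25
}}

```text
time_s: 2.17
ee_pos: [473.8, 10.2, 230.9]
ee_rot: [-180.0, 0.0, 154.7]
force: [0.7, 0.3, 0.7]
gripper_width: 90.9
```

Call:
{"fn": "jog_arm", "kwargs": {
  "deltas": [
    [[0, 0, 0, 0, 0.0912], [0, 0, 0, 0, 0.0912]]
  ]
}}

```text
time_s: 2.33
ee_pos: [472.6, 13.0, 230.9]
ee_rot: [180.0, -0.0, 154.9]
force: [-0.5, -0.0, -0.3]
gripper_width: 91.3
```

```bash
python3 - <<'E'
from h import *
for n,(x,y,w,h) in dict(top=(280,160,110,110),side=(190,130,150,160)).items():
    im=env.grab_frame(n)[:,:,::-1]; cv2.imwrite(f"pics/{n}1c.png",cv2.resize(im[y:y+h,x:x+w],None,fx=3.7,fy=3.7,interpolation=cv2.INTER_CUBIC))
s=env.state();print(s['ee_pos'],s['ee_rot'],s['qpos'])
E
```

```text
[472.72482602  13.27422924 230.98764555] [ 1.79983595e+02 -2.46665933e-02  1.55001047e+02] [ 1.97947667e-01  9.09231329e+00  1.02216758e+02  2.72028319e-02
  6.87062665e+01 -6.48129778e+01]
```

View pics/side1c.png

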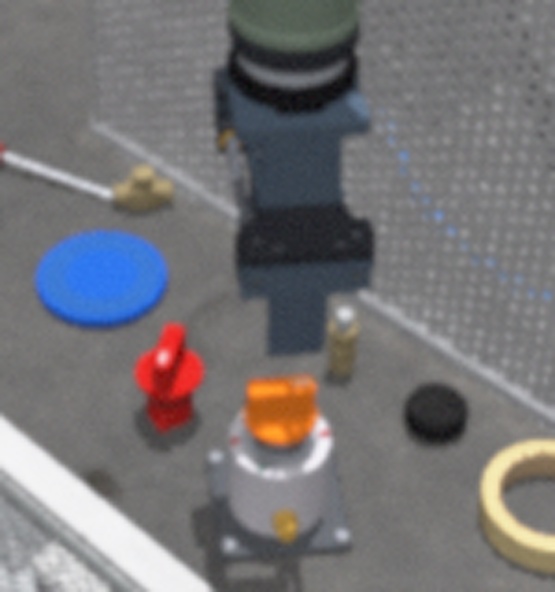

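The gripper is centred above the orange cap and the red look-alike is well clear. I'll go down to just above the disc.

Call:
{"fn": "jog_arm", "kwargs": {
  "deltas": [
    [[0, 0, 0.012, 0, 0.0912], [0, 0, 0.034, 0, 0.0912], [0, 0, 0.058, 0, 0.0912], [0, 0, 0.08, 0, 0.0912], [0, 0, 0.096, 0, 0.0912], [0, 0, 0.104, 0, 0.0912], [0, 0, 0.108, 0, 0.0912], [0, 0, 0.109, 0, 0.0912], [0, 0, 0.109, 0, 0.0912]]
  ]
}}

```text
time_s: 3.18
ee_pos: [473.8, 12.5, 122.6]
ee_rot: [180.0, 0.1, 154.9]
force: [0.5, 0.7, -0.0]
gripper_width: 91.3
```

Call:
{"fn": "jog_arm", "kwargs": {
  "deltas": [
    [[0, 0, 0.0005, 0, 0.0912], [0, 0, 0.001, 0, 0.0912], [0, 0, 0.0015, 0, 0.0912], [0, 0, 0.0015, 0, 0.0912]]
  ]
}}

```text
time_s: 3.52
ee_pos: [473.5, 12.2, 120.8]
ee_rot: [180.0, 0.0, 154.9]
force: [0.1, 0.5, -0.3]
gripper_width: 91.1
```

Tips are about 1.5 mm above the disc. I'll close on the bar.

Call:
{"fn": "jog_arm", "kwargs": {
  "deltas": [
    [[0, 0, 0, 0, 0.05], [0, 0, 0, 0, 0.03], [0, 0, 0, 0, 0.02], [0, 0, 0, 0, 0.012], [0, 0, 0, 0, 0.01], [0, 0, 0, 0, 0.01], [0, 0, 0, 0, 0.01], [0, 0, 0, 0, 0.01]]
  ],
  "grip_force": 12
}}

```text
time_s: 4.18
ee_pos: [473.3, 12.2, 120.4]
ee_rot: [180.0, -0.0, 154.9]
force: [-0.8, -0.0, 0.6]
gripper_width: 40.5
```

Call:
{"fn": "jog_arm", "kwargs": {
  "deltas": [
    [[0, 0, 0, 0, 0.01], [0, 0, 0, 0, 0.01], [0, 0, 0, 0, 0.01], [0, 0, 0, 0, 0.01], [0, 0, 0, 0, 0.01], [0, 0, 0, 0, 0.01]]
  ]
}}

```text
time_s: 4.68
ee_pos: [473.8, 12.8, 120.6]
ee_rot: [179.9, 0.0, 154.9]
force: [2.0, 4.8, -0.6]
gripper_width: 16.4
```

Gripped at 16.4 mm. A 5 N side force along tool +y shows a small misalignment, so I'll ease that way.

Call:
{"fn": "jog_arm", "kwargs": {
  "deltas": [
    [[0, 0.0005, 0, 0, 0.01], [0, 0.0005, 0, 0, 0.01], [0, 0.0005, 0, 0, 0.01]]
  ]
}}

```text
time_s: 4.93
ee_pos: [473.8, 12.9, 120.5]
ee_rot: [180.0, 0.0, 154.9]
force: [1.6, 3.9, -1.2]
gripper_width: 16.0
```

Call:
{"fn": "jog_arm", "kwargs": {
  "deltas": [
    [[0, 0.0003, 0.0005, 0, 0.01], [0, 0.0003, 0.001, 0, 0.01], [0, 0.0003, 0.0015, 0, 0.01], [0, 0.0003, 0.0015, 0, 0.01]]
  ]
}}

```text
time_s: 5.27
ee_pos: [474.1, 13.2, 119.8]
ee_rot: [179.9, 0.1, 154.9]
force: [0.2, 4.0, 7.3]
gripper_width: 15.9
```

Call:
{"fn": "jog_arm", "kwargs": {
  "deltas": [
    [[0, 0.0004, 0.0005, 0, 0.01], [0, 0.0004, 0.001, 0, 0.01], [0, 0.0004, 0.001, 0, 0.01]]
  ]
}}

```text
time_s: 5.52
ee_pos: [474.3, 13.4, 118.9]
ee_rot: [180.0, 0.1, 154.9]
force: [-0.5, 3.5, 7.1]
gripper_width: 15.8
```

Call:
{"fn": "jog_arm", "kwargs": {
  "deltas": [
    [[0, 0, 0.0005, 0, 0.01], [0, 0, 0.001, 0, 0.01], [0, 0, 0.001, 0, 0.01]]
  ]
}}

```text
time_s: 5.77
ee_pos: [474.3, 13.4, 118.0]
ee_rot: [179.9, 0.1, 154.9]
force: [-0.8, 3.0, 8.2]
gripper_width: 15.8
```

Call:
{"fn": "jog_arm", "kwargs": {
  "deltas": [
    [[0, 0.0003, 0.0005, 0, 0.01], [0, 0.0003, 0.001, 0, 0.01], [0, 0.0003, 0.0015, 0, 0.01], [0, 0.0003, 0.0015, 0, 0.01]]
  ]
}}

```text
time_s: 6.1
ee_pos: [474.3, 13.5, 116.5]
ee_rot: [180.0, 0.1, 154.9]
force: [-1.0, 2.9, 8.5]
gripper_width: 16.0
```

Call:
{"fn": "jog_arm", "kwargs": {
  "deltas": [
    [[0, 0.0, 0.0005, 0, 0.01], [0, 0.0, 0.001, 0, 0.01], [0, 0.0, 0.001, 0, 0.01]]
  ]
}}

```text
time_s: 6.35
ee_pos: [474.3, 13.5, 115.6]
ee_rot: [180.0, 0.1, 154.9]
force: [-0.4, 2.7, 9.0]
gripper_width: 16.1
```

Call:
{"fn": "jog_arm", "kwargs": {
  "deltas": [
    [[0, 0.0, 0.0005, 0, 0.01], [0, 0.0, 0.001, 0, 0.01], [0, 0.0, 0.001, 0, 0.01]]
  ]
}}

```text
time_s: 6.6
ee_pos: [474.4, 13.5, 114.6]
ee_rot: [180.0, 0.1, 154.9]
force: [-0.8, 2.1, 9.6]
gripper_width: 15.9
```

The force rises about 0.4 N/mm, so the cap is travelling on its spring. I'll keep feeling for the bottom.

Call:
{"fn": "jog_arm", "kwargs": {
  "deltas": [
    [[0, 0.0, 0.0005, 0, 0.01], [0, 0.0, 0.001, 0, 0.01], [0, 0.0, 0.001, 0, 0.01]]
  ]
}}

```text
time_s: 6.85
ee_pos: [474.4, 13.5, 113.7]
ee_rot: [180.0, 0.1, 154.9]
force: [-1.4, 3.2, 10.2]
gripper_width: 16.1
```

Call:
{"fn": "jog_arm", "kwargs": {
  "deltas": [
    [[0, 0.0, 0.0005, 0, 0.01], [0, 0.0, 0.001, 0, 0.01], [0, 0.0, 0.001, 0, 0.01]]
  ]
}}

```text
time_s: 7.1
ee_pos: [474.4, 13.5, 112.7]
ee_rot: [180.0, 0.1, 154.9]
force: [-1.1, 2.4, 10.9]
gripper_width: 15.7
```

Call:
{"fn": "jog_arm", "kwargs": {
  "deltas": [
    [[0, 0.0, 0.0005, 0, 0.01], [0, 0.0, 0.001, 0, 0.01], [0, 0.0, 0.001, 0, 0.01]]
  ]
}}

```text
time_s: 7.35
ee_pos: [474.4, 13.5, 111.8]
ee_rot: [180.0, 0.1, 154.9]
force: [-1.1, 3.3, 10.3]
gripper_width: 16.0
```

Call:
{"fn": "jog_arm", "kwargs": {
  "deltas": [
    [[0, 0.0, 0.0005, 0, 0.01], [0, 0.0, 0.001, 0, 0.01], [0, 0.0, 0.001, 0, 0.01]]
  ]
}}

```text
time_s: 7.6
ee_pos: [474.6, 13.4, 111.1]
ee_rot: [180.0, 0.1, 154.9]
force: [-1.4, 2.9, 11.8]
gripper_width: 16.2
```

Call:
{"fn": "jog_arm", "kwargs": {
  "deltas": [
    [[0, 0.0, 0.0005, 0, 0.01], [0, 0.0, 0.001, 0, 0.01], [0, 0.0, 0.001, 0, 0.01]]
  ]
}}

```text
time_s: 7.85
ee_pos: [475.1, 13.2, 110.5]
ee_rot: [180.0, 0.2, 154.9]
force: [-2.2, 1.7, 14.3]
gripper_width: 16.0
```

Call:
{"fn": "jog_arm", "kwargs": {
  "deltas": [
    [[0, 0.0, 0.0005, 0, 0.01], [0, 0.0, 0.001, 0, 0.01], [0, 0.0, 0.001, 0, 0.01]]
  ]
}}

```text
time_s: 8.1
ee_pos: [475.1, 13.3, 110.2]
ee_rot: [179.9, 0.2, 154.9]
force: [-2.5, 3.1, 18.7]
gripper_width: 15.9
```

Hard bottom felt at TCP z ≈ 110.2, where the force climbs steeply to 18.7 N. I'll back off slightly, firm up the grip and begin the anticlockwise twist.

Call:
{"fn": "jog_arm", "kwargs": {
  "deltas": [
    [[0, 0, -0.0005, 0, 0.005], [0, 0, -0.0008, 0, 0.005], [0, 0, -0.0008, -1, 0.005], [0, 0, -0.0008, -2, 0.005], [0, 0, -0.0008, -3, 0.005], [0, 0, -0.0008, -4, 0.005], [0, 0, -0.0008, -5, 0.005], [0, 0, -0.0008, -6, 0.005]]
  ],
  "grip_force": 25
}}

```text
time_s: 8.77
ee_pos: [475.3, 12.9, 110.2]
ee_rot: [-180.0, 0.2, 161.0]
force: [-1.5, -0.5, 11.3]
gripper_width: 15.9
```

```bash
python3 -c "
from workcell import env
s=env.state();print(s['ee_rot'],s['force'],s['torque'],s['gripper_width'])"
```

```text
[-179.98956066    0.22727049  161.00282891] [-1.46801822 -0.45191382 11.27925572] [ 0.13485074  0.04883499 -0.06167235] 15.932730740979212
```

It turns freely at about 0.06 N·m. I'll carry on.

Call:
{"fn": "jog_arm", "kwargs": {
  "deltas": [
    [[0, 0, 0, -2.5, 0.005], [0, 0, 0, -5, 0.005], [0, 0, 0, -7.5, 0.005], [0, 0, 0, -10, 0.005], [0, 0, 0, -12.5, 0.005], [0, 0, 0, -15, 0.005], [0, 0, 0, -17.5, 0.005], [0, 0, 0, -20, 0.005]]
  ]
}}

```text
time_s: 9.43
ee_pos: [475.4, 12.9, 110.2]
ee_rot: [-179.9, 0.2, -178.9]
force: [-0.6, 0.9, 11.8]
gripper_width: 15.8
```

```bash
python3 -c "
from h import *
s=env.state();print(s['ee_rot'],s['force'],s['torque'],s['gripper_width'])
im=env.grab_frame('side')[:,:,::-1]; x,y,w,h=230,200,80,80
cv2.imwrite('pics/side2c.png',cv2.resize(im[y:y+h,x:x+w],None,fx=6,fy=6,interpolation=cv2.INTER_CUBIC))
"
```

```text
[-179.93074285    0.22233587 -178.94395191] [-0.64180555  0.90581791 11.76529722] [ 0.29722182 -0.04462258 -0.03466969] 15.839159323341075
```

View pics/side2c.png

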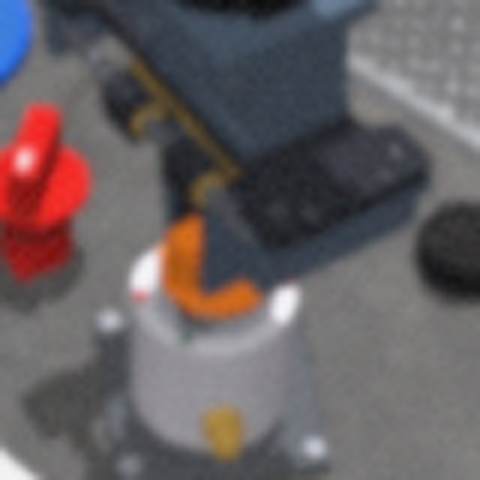

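The orange bar is turning with the gripper, its near end heading for the green dot at crop (185,338). About 34° remain.

Call:
{"fn": "jog_arm", "kwargs": {
  "deltas": [
    [[0, 0, 0, -2.5, 0.005], [0, 0, 0, -5, 0.005], [0, 0, 0, -7.5, 0.005], [0, 0, 0, -10, 0.005], [0, 0, 0, -12.5, 0.005], [0, 0, 0, -15, 0.005], [0, 0, 0, -17.5, 0.005], [0, 0, 0, -20, 0.005], [0, 0, 0, -22.5, 0.005], [0, 0, 0, -25, 0.005], [0, 0, 0, -26.5, 0.005], [0, 0, 0, -28, 0.005], [0, 0, 0, -28, 0.005]]
  ]
}}

```text
time_s: 10.57
ee_pos: [475.1, 13.5, 110.2]
ee_rot: [-179.9, 0.2, -151.0]
force: [-1.0, 3.2, 13.4]
gripper_width: 16.1
```

Call:
{"fn": "jog_arm", "kwargs": {
  "deltas": [
    [[0, 0, 0, -1, 0.005], [0, 0, 0, -2, 0.005], [0, 0, 0, -3, 0.005], [0, 0, 0, -4, 0.005], [0, 0, 0, -5, 0.005], [0, 0, 0, -6, 0.005], [0, 0, 0, -6, 0.005]]
  ]
}}

```text
time_s: 11.15
ee_pos: [475.0, 13.6, 110.2]
ee_rot: [-179.9, 0.2, -145.1]
force: [-0.8, 3.8, 14.2]
gripper_width: 15.9
```

```bash
python3 -c "
from h import *
s=env.state();print(s['ee_rot'],s['force'],s['torque'],s['gripper_width'])
im=env.grab_frame('side')[:,:,::-1]; x,y,w,h=230,200,80,80
cv2.imwrite('pics/side3c.png',cv2.resize(im[y:y+h,x:x+w],None,fx=6,fy=6,interpolation=cv2.INTER_CUBIC))
"
```

```text
[-1.79911595e+02  1.61206683e-01 -1.45076728e+02] [-0.83446471  3.80816031 14.24920534] [ 0.84107379  0.21764472 -0.05696027] 15.899377349866139
```

View pics/side3c.png

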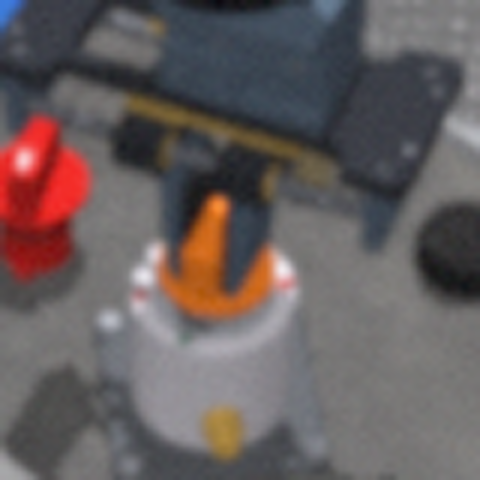

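Turned 60.0° with the bar between the finger pair, pointing along the green dots, and no stop felt. I'll let it rise slowly while watching the force.

Call:
{"fn": "jog_arm", "kwargs": {
  "deltas": [
    [[0, 0, -0.001, 0, 0.005], [0, 0, -0.002, 0, 0.005], [0, 0, -0.003, 0, 0.005], [0, 0, -0.0045, 0, 0.005], [0, 0, -0.006, 0, 0.005], [0, 0, -0.0075, 0, 0.005], [0, 0, -0.009, 0, 0.005], [0, 0, -0.0105, 0, 0.005], [0, 0, -0.012, 0, 0.005], [0, 0, -0.012, 0, 0.005]]
  ]
}}

```text
time_s: 12.03
ee_pos: [475.0, 13.6, 121.2]
ee_rot: [-179.9, 0.1, -145.1]
force: [1.8, 3.3, 8.1]
gripper_width: 15.8
```

Call:
{"fn": "jog_arm", "kwargs": {
  "deltas": [
    [[0, 0, -0.001, 0, 0.005], [0, 0, -0.002, 0, 0.005], [0, 0, -0.003, 0, 0.005], [0, 0, -0.003, 0, 0.005]]
  ]
}}

```text
time_s: 12.37
ee_pos: [474.9, 13.6, 123.7]
ee_rot: [-179.9, 0.1, -145.1]
force: [3.7, 3.3, 4.4]
gripper_width: 15.7
```

Call:
{"fn": "jog_arm", "kwargs": {
  "deltas": [
    [[-0.0005, 0, -0.001, 0, 0.005], [-0.0006, 0, -0.002, 0, 0.005], [-0.0006, 0, -0.003, 0, 0.005], [-0.0006, 0, -0.004, 0, 0.005], [-0.0006, 0, -0.004, 0, 0.005]]
  ]
}}

```text
time_s: 12.78
ee_pos: [474.6, 13.8, 127.4]
ee_rot: [-180.0, 0.0, -145.1]
force: [2.7, 2.5, 3.1]
gripper_width: 15.7
```

Call:
{"fn": "jog_arm", "kwargs": {
  "deltas": [
    [[0, 0, -0.001, 0, 0.005], [0, 0, -0.002, 0, 0.005], [0, 0, -0.003, 0, 0.005], [0, 0, -0.004, 0, 0.005], [0, 0, -0.004, 0, 0.005]]
  ]
}}

```text
time_s: 13.2
ee_pos: [474.1, 14.0, 130.6]
ee_rot: [180.0, -0.0, -145.1]
force: [4.4, 4.0, -1.6]
gripper_width: 15.7
```

Call:
{"fn": "jog_arm", "kwargs": {
  "deltas": [
    [[-0.0006, 0, 0, 0, 0.005], [-0.0008, 0, -0.0005, 0, 0.005], [-0.0008, 0, -0.001, 0, 0.005], [-0.0008, 0, -0.0015, 0, 0.005], [-0.0008, 0, -0.0015, 0, 0.005]]
  ]
}}

```text
time_s: 13.62
ee_pos: [474.2, 14.1, 132.4]
ee_rot: [179.9, -0.1, -145.1]
force: [1.9, 2.2, -2.2]
gripper_width: 15.9
```

Call:
{"fn": "jog_arm", "kwargs": {
  "deltas": [
    [[0, 0, -0.001, 0, 0.005], [0, 0, -0.002, 0, 0.005], [0, 0, -0.003, 0, 0.005], [0, 0, -0.003, 0, 0.005]]
  ]
}}

```text
time_s: 13.95
ee_pos: [474.5, 14.1, 135.8]
ee_rot: [180.0, -0.1, -145.1]
force: [0.3, -1.0, -1.6]
gripper_width: 16.0
```

```bash
python3 -c "
from h import *
s=env.state();print(s['ee_pos'],s['ee_rot'],s['force'],s['torque'],s['gripper_width'])
im=env.grab_frame('side')[:,:,::-1]; x,y,w,h=230,200,80,80
cv2.imwrite('pics/side4c.png',cv2.resize(im[y:y+h,x:x+w],None,fx=6,fy=6,interpolation=cv2.INTER_CUBIC))
"
```

```text
[474.46159235  14.06795114 135.83412712] [ 1.79979143e+02 -8.10224514e-02 -1.45081159e+02] [ 0.32336066 -0.98258644 -1.58731863] [ 0.02626303  0.06029327 -0.00172485] 15.950003717380982
```

View pics/side4c.png

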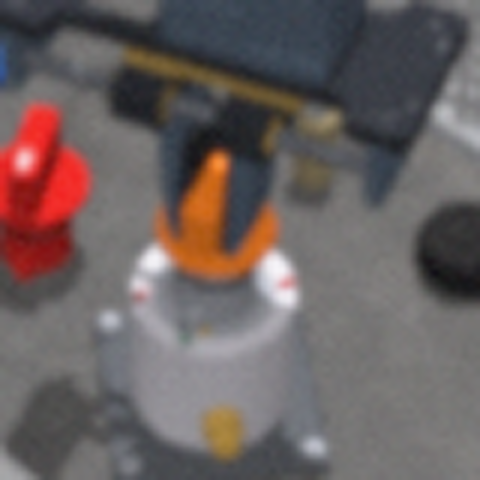

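The cap is loose, with only its own weight of about 1.6 N on the wrist and no side load. I'll pull it straight out.

Call:
{"fn": "jog_arm", "kwargs": {
  "deltas": [
    [[0, 0, -0.002, 0, 0.005], [0, 0, -0.005, 0, 0.005], [0, 0, -0.009, 0, 0.005], [0, 0, -0.014, 0, 0.005], [0, 0, -0.022, 0, 0.005], [0, 0, -0.034, 0, 0.005], [0, 0, -0.048, 0, 0.005], [0, 0, -0.062, 0, 0.005], [0, 0, -0.076, 0, 0.005], [0, 0, -0.088, 0, 0.005], [0, 0, -0.096, 0, 0.005], [0, 0, -0.1, 0, 0.005], [0, 0, -0.1, 0, 0.005]]
  ],
  "grip_force": 30
}}

```text
time_s: 15.08
ee_pos: [475.5, 14.3, 236.8]
ee_rot: [-179.9, 0.1, -145.1]
force: [0.7, -1.3, -2.2]
gripper_width: 15.6
```

```bash
python3 -c "
from h import *
s=env.state();print(s['ee_pos'],s['ee_rot'],s['force'],s['gripper_width'])
im=env.grab_frame('side')[:,:,::-1]; x,y,w,h=200,140,130,120
cv2.imwrite('pics/side5c.png',cv2.resize(im[y:y+h,x:x+w],None,fx=5,fy=5,interpolation=cv2.INTER_CUBIC))
"
```

```text
[475.53988039  14.33566969 236.79410818] [-1.79935322e+02  1.01164647e-01 -1.45092392e+02] [ 0.70816046 -1.33394872 -2.20386188] 15.606930011778523
```

View pics/side5c.png

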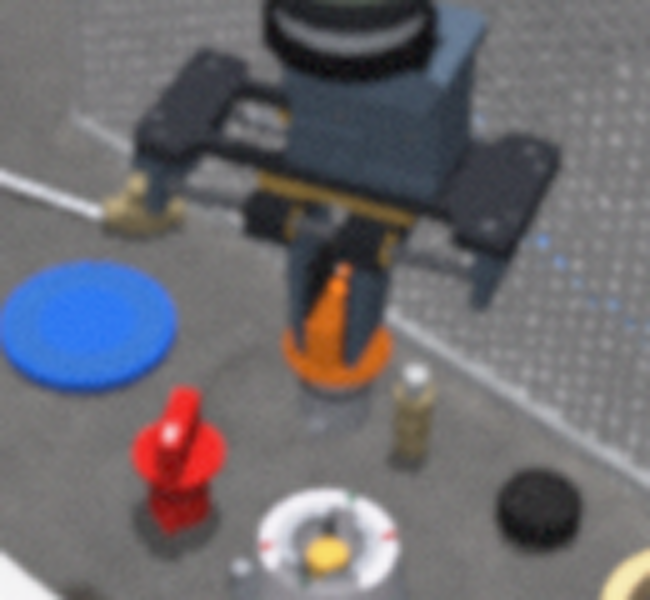

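The cap is out and upright, with the plug visible below the disc. Now I'll carry it to the pad.

Call:
{"fn": "jog_arm", "kwargs": {
  "deltas": [
    [[-0.003, 0.004, 0, 0, 0.005], [-0.009, 0.013, 0, 0, 0.005], [-0.018, 0.027, 0, 0, 0.005], [-0.03, 0.044, 0, 0, 0.005], [-0.043, 0.063, 0, 0, 0.005], [-0.056, 0.082, 0, 0, 0.005], [-0.07, 0.102, 0, 0, 0.005], [-0.083, 0.122, 0, 0, 0.005], [-0.096, 0.141, 0, 0, 0.005], [-0.109, 0.16, 0, 0, 0.005], [-0.122, 0.179, 0, 0, 0.005], [-0.134, 0.196, 0, 0, 0.005], [-0.144, 0.211, 0, 0, 0.005], [-0.15, 0.22, 0, 0, 0.005], [-0.1535, 0.2253, 0, 0, 0.005], [-0.1535, 0.2253, 0, 0, 0.005], [-0.1535, 0.2253, 0, 0, 0.005]]
  ]
}}

```text
time_s: 16.55
ee_pos: [471.8, 286.6, 235.4]
ee_rot: [-180.0, -0.1, -145.1]
force: [-0.2, 0.6, -1.9]
gripper_width: 16.0
```

Call:
{"fn": "jog_arm", "kwargs": {
  "deltas": [
    [[0, 0, 0.01, 0, 0.005], [0, 0, 0.028, 0, 0.005], [0, 0, 0.05, 0, 0.005], [0, 0, 0.074, 0, 0.005], [0, 0, 0.098, 0, 0.005], [0, 0, 0.118, 0, 0.005], [0, 0, 0.132, 0, 0.005], [0, 0, 0.139, 0, 0.005], [0, 0, 0.142, 0, 0.005], [0, 0, 0.142, 0, 0.005]]
  ]
}}

```text
time_s: 17.38
ee_pos: [472.1, 286.3, 93.4]
ee_rot: [180.0, -0.0, -145.1]
force: [0.3, 0.1, -1.4]
gripper_width: 16.1
```

```bash
python3 -c "
from h import *
s=env.state();print(s['ee_pos'],s['ee_rot'],s['force'],s['gripper_width'])
for n,(x,y,w,h) in dict(side=(160,130,130,120),top=(190,170,110,90)).items():
    im=env.grab_frame(n)[:,:,::-1].copy()
    cv2.imwrite(f'pics/{n}6c.png',cv2.resize(im[y:y+h,x:x+w],None,fx=5,fy=5,interpolation=cv2.INTER_CUBIC))
"
```

```text
[472.05460935 286.33828066  93.39462441] [ 1.79997066e+02 -4.08974050e-02 -1.45139880e+02] [ 0.27248725  0.09879751 -1.42146376] 16.117189324203082
```

View pics/side6c.png

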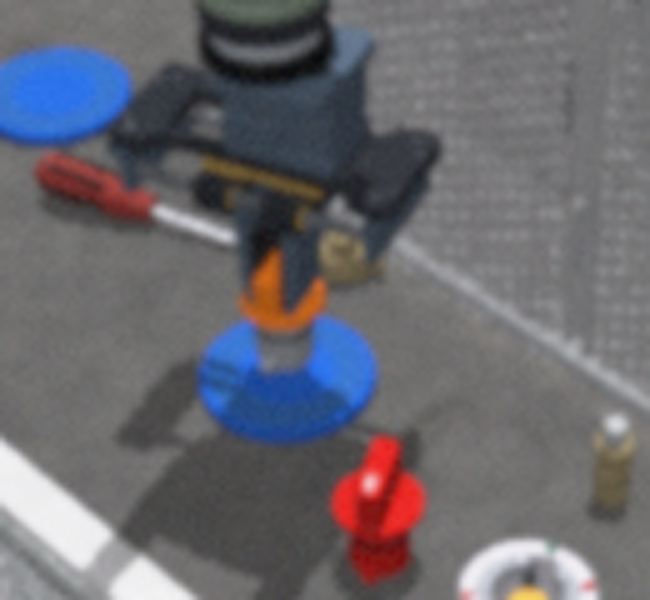

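The plug is over the middle of the near pad. I'll lower it and feel for contact.

Call:
{"fn": "jog_arm", "kwargs": {
  "deltas": [
    [[0, 0, 0.004, 0, 0.005], [0, 0, 0.008, 0, 0.005], [0, 0, 0.011, 0, 0.005], [0, 0, 0.013, 0, 0.005], [0, 0, 0.015, 0, 0.005], [0, 0, 0.016, 0, 0.005], [0, 0, 0.016, 0, 0.005]]
  ]
}}

```text
time_s: 18.07
ee_pos: [471.9, 286.9, 77.5]
ee_rot: [180.0, -0.0, -145.1]
force: [-0.6, 1.1, -1.6]
gripper_width: 15.8
```

Call:
{"fn": "jog_arm", "kwargs": {
  "deltas": [
    [[0, 0, 0.0005, 0, 0.005], [0, 0, 0.001, 0, 0.005], [0, 0, 0.0015, 0, 0.005], [0, 0, 0.0015, 0, 0.005]]
  ]
}}

```text
time_s: 18.4
ee_pos: [472.1, 287.0, 76.3]
ee_rot: [180.0, 0.0, -145.1]
force: [-0.5, -0.5, -2.3]
gripper_width: 16.0
```

Call:
{"fn": "jog_arm", "kwargs": {
  "deltas": [
    [[0, 0, 0.0005, 0, 0.005], [0, 0, 0.001, 0, 0.005], [0, 0, 0.001, 0, 0.005]]
  ]
}}

```text
time_s: 18.65
ee_pos: [472.1, 286.9, 75.2]
ee_rot: [180.0, -0.0, -145.1]
force: [-0.7, 0.1, -1.6]
gripper_width: 16.1
```

Call:
{"fn": "jog_arm", "kwargs": {
  "deltas": [
    [[0, 0, 0.0004, 0, 0.005], [0, 0, 0.0008, 0, 0.005], [0, 0, 0.0008, 0, 0.005]]
  ]
}}

```text
time_s: 18.9
ee_pos: [472.1, 286.9, 74.4]
ee_rot: [180.0, -0.0, -145.1]
force: [0.9, -0.3, -2.5]
gripper_width: 16.1
```

Call:
{"fn": "jog_arm", "kwargs": {
  "deltas": [
    [[0, 0, 0.0004, 0, 0.005], [0, 0, 0.0006, 0, 0.005], [0, 0, 0.0006, 0, 0.005]]
  ]
}}

```text
time_s: 19.15
ee_pos: [472.0, 286.9, 73.8]
ee_rot: [180.0, -0.0, -145.1]
force: [-0.8, 0.4, -1.6]
gripper_width: 15.9
```

Call:
{"fn": "jog_arm", "kwargs": {
  "deltas": [
    [[0, 0, 0.0003, 0, 0.005], [0, 0, 0.0006, 0, 0.005], [0, 0, 0.0006, 0, 0.005]]
  ]
}}

```text
time_s: 19.4
ee_pos: [472.2, 287.0, 73.5]
ee_rot: [180.0, 0.0, -145.1]
force: [-0.1, -1.7, 1.6]
gripper_width: 15.7
```

Call:
{"fn": "jog_arm", "kwargs": {
  "deltas": [
    [[0, 0, 0.0003, 0, 0.005], [0, 0, 0.0005, 0, 0.005], [0, 0, 0.0005, 0, 0.005]]
  ]
}}

```text
time_s: 19.65
ee_pos: [472.2, 287.0, 73.5]
ee_rot: [180.0, 0.0, -145.1]
force: [-0.9, -1.2, 5.3]
gripper_width: 15.5
```

Touchdown at z = 73.5, with force rising to 5 N. I'll relax the pressure and open gently.

Call:
{"fn": "jog_arm", "kwargs": {
  "deltas": [
    [[0, 0, -0.0004, 0, 0.005], [0, 0, -0.0005, 0, 0.015], [0, 0, -0.0005, 0, 0.017], [0, 0, -0.0005, 0, 0.02], [0, 0, -0.0005, 0, 0.025], [0, 0, -0.0005, 0, 0.032], [0, 0, -0.0005, 0, 0.042], [0, 0, -0.0005, 0, 0.05], [0, 0, -0.0005, 0, 0.05], [0, 0, -0.0005, 0, 0.05]]
  ],
  "grip_force": 10
}}

```text
time_s: 20.48
ee_pos: [472.1, 287.0, 73.3]
ee_rot: [180.0, 0.0, -145.1]
force: [0.4, -0.2, 1.5]
gripper_width: 49.7
```

Call:
{"fn": "jog_arm", "kwargs": {
  "deltas": [
    [[0, 0, -0.003, 0, 0.05], [0, 0, -0.01, 0, 0.05], [0, 0, -0.022, 0, 0.05], [0, 0, -0.04, 0, 0.05], [0, 0, -0.062, 0, 0.05], [0, 0, -0.086, 0, 0.05], [0, 0, -0.108, 0, 0.05], [0, 0, -0.126, 0, 0.05], [0, 0, -0.138, 0, 0.05], [0, 0, -0.145, 0, 0.05], [0, 0, -0.148, 0, 0.05], [0, 0, -0.148, 0, 0.05]]
  ]
}}

```text
time_s: 21.48
ee_pos: [472.1, 287.0, 221.7]
ee_rot: [180.0, 0.0, -145.1]
force: [-0.3, 0.2, 0.3]
gripper_width: 50.2
```

```bash
python3 -c "
from h import *
s=env.state();print(s['ee_pos'],s['ee_rot'],s['force'],s['gripper_width'])
for n,(x,y,w,h) in dict(side=(160,110,150,130),top=(200,150,160,110)).items():
    im=env.grab_frame(n)[:,:,::-1].copy(); cv2.imwrite(f'pics/{n}7.png',im)
    cv2.imwrite(f'pics/{n}7c.png',cv2.resize(im[y:y+h,x:x+w],None,fx=4.6,fy=4.6,interpolation=cv2.INTER_CUBIC))
print(env.look_for('side','cap'))
"
```

```text
[472.10210505 286.96089169 221.69406862] [ 1.79999808e+02  4.34563200e-02 -1.45095200e+02] [-0.32065117  0.2344403   0.25755747] 50.19157394616671
[{'xyz': [447.9, 125.5, 47.3], 'conf': 0.91}, {'xyz': [463.7, 274.6, 53.1], 'conf': 0.83}, {'xyz': [466.2, -2.9, 44.0], 'conf': 0.18}]
```

View pics/side7c.png

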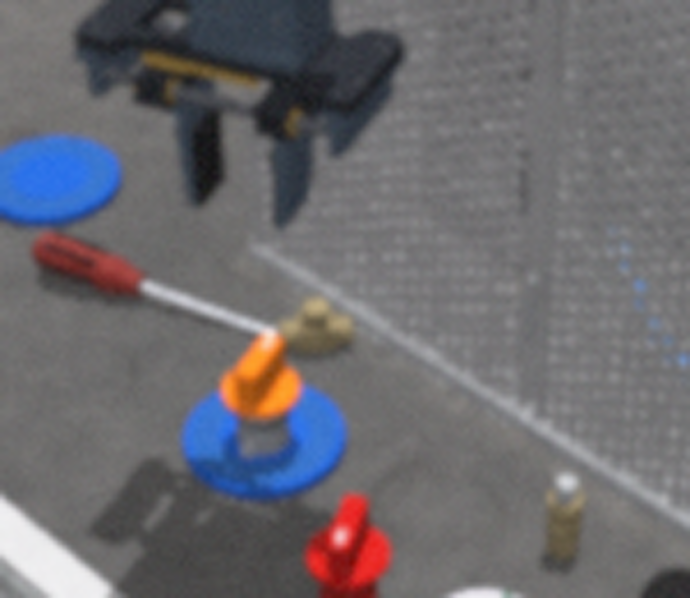

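The cap stands upright in the middle of the near pad, with its disc at crop (260,390) and its plug at (262,437). The red look-alike, coupler and screwdriver are unmoved. I'll hand it in.

```bash
python3 -c "
from h import *
for n in ('side','top'):
    a=cv2.imread(f'pics/{n}0.png').astype(int);b=cv2.imread(f'pics/{n}7.png').astype(int)
    m=(abs(cv2.blur(a.astype(np.float32),(3,3))-cv2.blur(b.astype(np.float32),(3,3))).max(2)>35)
    print(n,[(k,c.round()) for k,c,_ in blobs(m,15)])
print(env.job_done())
"
```

```text
side [(np.int32(45), array([1., 7.])), (np.int32(1118), array([47., 17.])), (np.int32(10398), array([164.,  57.])), (np.int32(9895), array([ 38., 139.])), (np.int32(2362), array([93., 98.])), (np.int32(1464), array([  9., 205.])), (np.int32(499), array([216., 200.])), (np.int32(58), array([117., 191.])), (np.int32(70), array([190., 218.])), (np.int32(1077), array([207., 236.])), (np.int32(505), array([265., 243.])), (np.int32(215), array([ 49., 258.])), (np.int32(88), array([207., 262.])), (np.int32(1543), array([106., 318.])), (np.int32(1470), array([138., 331.])), (np.int32(105), array([  8., 319.])), (np.int32(23), array([ 34., 324.])), (np.int32(183), array([ 83., 333.])), (np.int32(949), array([ 25., 342.])), (np.int32(284), array([ 38., 377.]))]
top [(np.int32(1341), array([283., 242.])), (np.int32(2481), array([229., 211.])), (np.int32(40), array([187., 206.])), (np.int32(52), array([182., 210.])), (np.int32(552), array([205., 248.])), (np.int32(348), array([338., 221.])), (np.int32(24), array([270., 226.])), (np.int32(580), array([225., 274.])), (np.int32(46), array([277., 237.])), (np.int32(23), array([316., 274.])), (np.int32(26), array([309., 277.])), (np.int32(25), array([309., 286.])), (np.int32(15), array([318., 285.])), (np.int32(334), array([277., 296.])), (np.int32(17), array([317., 291.])), (np.int32(385), array([277., 309.])), (np.int32(25), array([251., 297.])), (np.int32(31), array([323., 298.])), (np.int32(87), array([233., 313.])), (np.int32(5681), array([ 99., 343.])), (np.int32(58), array([241., 312.])), (np.int32(118), array([160., 309.])), (np.int32(4949), array([317., 345.])), (np.int32(32), array([251., 335.])), (np.int32(70), array([ 69., 369.])), (np.int32(257), array([ 41., 370.])), (np.int32(48), array([ 68., 377.])), (np.int32(33), array([308., 381.])), (np.int32(16), array([ 35., 382.]))]
the job is handed in; nothing more can be done
None
```

The filter pot is open: the orange cap stands upright near the middle of the near blue pad, and I handed the job in at about 22 s of the 64 s allowed.

- **Press:** I pushed the cap down until I felt the hard bottom, with a peak reading of about 19 N. I then eased off to about 11 N before turning.
- **Twist:** I turned it 60° anticlockwise while keeping it pressed. It turned with little resistance and I felt no end stop.
- **Lift:** It came out straight. Side loads reached about 6 N on the way up and were corrected.
- **Set down:** The pad was touched at about 5 N before I released and backed away.

**Last checks:** The final side picture shows the cap upright and wholly on the near pad, with the gripper empty and about 150 mm above the release height. The red look-alike, coupler, screwdriver and tee look unmoved there.

Comparing the start and end pictures showed changes at the pot, the pad, the arm and its shadows. A few top-view changes were near the red look-alike, which I put down to the gripper and arm in front of it. I did not check the top picture by eye or measure the other things' positions separately.

The trained network placed the cap about 15 mm off the pad's centre. It reports the middle of the visible surface, so I relied on the picture and the gripper's release point instead.

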